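# Heavy side down on the tube rotator

### The arm

A 7-joint arm with a two-finger parallel gripper is mounted at the origin on a cart in front of the work surface, level with it; the furniture and walls round the work are solid. World frame = base frame: x ahead of the robot, y to its left, z up, the work surface at z = 0. Lengths are in m, angles in rad, forces in N, time in s.
With the tool pointing down it reaches from about 0.4 to 0.9 m from the base axis. Payload 5.5 kg.
Tool frame: the origin (TCP) lies midway between the tips of the shut fingers; the grasp point (between the pads) lies 19 mm behind it (manip.grip_depth is the distance from the TCP to the grasp point, in m); z points along the fingers, x is the direction in which the jaws open and shut, and the axes are right-handed (so a half turn about z gives the same grasp; the last joint's range is limited). The gripper opens to 92 mm and grips with 3 to 60 N. Pads are 19 mm wide; open, the fingers measure 130 mm over their backs; the gripper's body (75 mm by 190 mm) begins 47 mm behind the grasp point.
Start: joints at [-0.968, 0.501, -0.427, 1.55, 0.221, 1.138, -0.21], TCP at [0.217, 0.613, 0.227] pointing down, gripper open.
Joint ranges: [-2.88, 2.88], [-0.31, 2.03], [-1.54, 1.56], [0.2, 2.42], [-1.41, 4.55], [0.19, 2.02], [-2.57, 2.57]. Speed limits (rad/s): [2.57, 2.57, 3.14, 3.14, 3.14, 3.14, 3.14].

### API

Orientations are given as a unit quaternion [x, y, z, w].
In Python, from bench import manip, effector, viewer gives the robot as it stands. Calls block until the motion is done:
- manip.move_pose(position, orientation): joint-space move of the TCP to a pose.
- manip.servo_line(position, ori=None, vel=0.15): straight line of the TCP; ori=None keeps the orientation; vel is the mean speed in m/s.
- manip.movej(angles): joint-space move.
- effector.open_jaws() and effector.close(f_grip=None): open the fingers fully, or close them until they stop; f_grip is the grip in N (None keeps the last).
- manip.sleep(seconds).
- manip.solve_ik(position, orientation): joint angles nearest the present ones, or None.
- viewer.get_image(name): name is "side" or "top" or "wrist"; returns the picture (384x512x3 uint8, red, green, blue); there is no depth.
- viewer.get_calibration(name): a dict with "vfov" (degrees; the focal length in pixels is half the picture's height over the tangent of half this angle, whatever the lens; pixels are square), "cx", "cy" (the principal point, pixels), "eye" and "attitude" of the camera in the world. Camera axes: x right, y down, z forward; pixel columns grow to the right and rows downward; lengths in m; the calibration is good to about 2 mm. The wrist camera is an equidistant fisheye: a pixel r from the principal point sees the ray r / f radians off the axis. A picture is of the moment at which its call begins: read the wrist's pose just before it. get_calibration takes no time and is no camera call; for the wrist camera it gives the pose at the moment of the call.
A pose or a line that the arm cannot do raises manip.PlanningError and nothing moves.
- manip.hand_in(): hands the job in, once; it reports no verdict.
Readings, each from a call of its own:
- manip.current_clock(): time.
- manip.current_q(): joint angles.
- manip.current_joint_velocities(): joint speeds.
- manip.current_tau(): joint torques, N m.
- manip.current_tool_pos(): TCP position.
- manip.current_tcp_rot(): TCP orientation.
- manip.current_force(): force on the tool from outside, world axes, zero at the start.
- manip.current_wrist_torque(): the same for the moment, N m.
- manip.current_finger_gap(): finger opening in m.
Only numpy, scipy, OpenCV 4.12 (cv2) and the standard library are available. Lean on these libraries where they do the work, as an engineer would, in place of code of your own. Each camera call takes 0.05 s, during which the arm holds its last target.

### The job

The tube rotator's drum is loaded out of balance, which cannot be seen, and it has been chocked with the small carton that stands against its right side: move the carton away and leave it standing upright on the free worktop, at least 20 cm from the drum's axis. Then turn the drum by hand by its tube caps to find its heavy side: left to itself that side sinks, but the bearing's drag stops it well short of the bottom, equally far whichever side it comes from. Finish while gripping a cap and holding the drum still with the heavy side straight down, not just where it came to rest; leave the other things on the worktop alone.

Things in the scene. Friction and masses are not known exactly. Their poses are not given: they have to be found in the camera images.
- rotator: Fixed tube rotator. Origin on the worktop (z = 0) below the drum's axis, level with the middle of the tube caps; its +x runs along the horizontal axis away from the robot into the machine, +y left, z up. Base plate 205 x 150 x 15 mm, x = 15 to 220 mm; drive housing 144 mm wide, 166 mm high, x = 120 to 212 mm; a dial on top reaches 179 mm.
- axis (a point): Point on the drum's axis, 125 mm above the rotator's origin. The drum: two plates of radius 100 mm, x = 32 to 38 and 80 to 86 mm behind this point (a hub nut of radius 20 mm stands 16 mm further out), carrying six alike opaque tubes parallel to the axis, centred 80 mm from it, 60 degrees apart, fixed to the drum, ending towards the robot in caps.
- drum (a joint): Angle of the drum, rad, no stops; grows as its top moves to the right (-y; clockwise seen by the robot). At 0 one cap stands at the very top, the others every 60 degrees from it. It starts near 0, chocked by the carton, which stands in the path of the caps and lets it turn less than 0.5 rad.
- cap (a point): Centre of the cap that at joint value 0 stands at the top. All six caps: round, 34 mm across, 20 mm long (10 mm before to 10 mm behind the point), good to pinch from above; behind each, 22 mm of tube, 29 mm across, stands free before the front plate.
- hub (a point): Point on the axis between the plates, 59 mm behind axis. The heavy side may lie at any angle, at or between tubes. Load torque 0.055 to 0.09 N m x sine of its angle from straight down; drag about 0.035 N m, alike both ways and everywhere. So a released drum rolls slowly (1 to 3 s) heavy side down and stops 20 to 45 degrees before the bottom, alike from either side; near the top it may stay.
- chock: Small cardboard carton, closed, 64 mm (its x) by 82 mm (its y), 118 mm high, 0.4 kg; origin at the centre of its underside. It stands on the worktop at the right side of the drum (-y), long side across, reaching 5 mm or so into the path of the tube caps. The worktop to its right, 90 to 160 mm further towards -y, is free.
- beaker: Bystander: glass beaker, 76 mm across, 109 mm high, on the left of the rotator; origin at the centre of its underside. Leave it alone.
- timer: Bystander: flat timer 62 x 65 x 18 mm, far right near the power strip; origin under its centre.
- tips: Bystander: box of pipette tips 84 x 122 x 68 mm, at the right, behind the free part of the worktop (its front is beyond x = 0.535); origin under its centre.
- amber_jar: Bystander: small brown jar, 52 mm across, 89 mm high, at the right behind the free part of the worktop; origin under its centre.

How it is judged:
By the outcome, as a careful person would: the job done as asked, in the order asked, and still so for the second after the job is handed in, while the arm keeps its last pose, push and grip.
It also fails if it takes over 72 s, if anything falls off the work surface, if the arm or the gripper's body presses on something with over 40 N, if the wrist force passes 120 N, or if a joint passes its speed limit or range.

## Working session

There is one attempt and no reset: what is moved stays moved. The work goes in short steps, each a Python script; the robot and the scene stay as the last script left them, time stands still between calls to the robot, and variables do not carry over. Pictures are saved under pics/ and viewed, and the job is handed in when it is done.

```bash
ls; mkdir -p pics; python3 - <<'E'
from bench import manip, effector, viewer
import cv2
print(manip.current_clock(), manip.current_tool_pos(), manip.current_tcp_rot(), manip.current_finger_gap(), manip.grip_depth)
for n in ["side","top","wrist"]:
    print(n, viewer.get_calibration(n))
    im=viewer.get_image(n); cv2.imwrite(f"pics/{n}0.png", im[:,:,::-1])
print(manip.current_clock())
E
```

```text
pics
0.0 [0.21646205 0.61212971 0.22566844] [ 8.16481697e-01  5.77370470e-01 -8.18589390e-04  5.55823979e-04] 0.09210138525464252 0.0188
side {'vfov': 43.07391386828448, 'cx': 262.60254044397715, 'cy': 185.9201065281232, 'eye': array([-0.00823476, -1.25748072,  0.79277635]), 'attitude': array([ 0.83321528, -0.16960661,  0.11285006, -0.51405327])}
top {'vfov': 42.197092013416054, 'cx': 257.26835369407297, 'cy': 188.23079375927728, 'eye': array([-0.44988842, -0.071566  ,  1.38180947]), 'attitude': array([ 0.67143992, -0.66684354,  0.23061246, -0.22650834])}
wrist {'vfov': 65.70646984690485, 'cx': 253.58034996089435, 'cy': 196.0596563957038, 'eye': array([0.14619064, 0.63640913, 0.38463864]), 'attitude': array([0.80880502, 0.57171773, 0.0789914 , 0.11284338])}
0.15
```

View pics/side0.png

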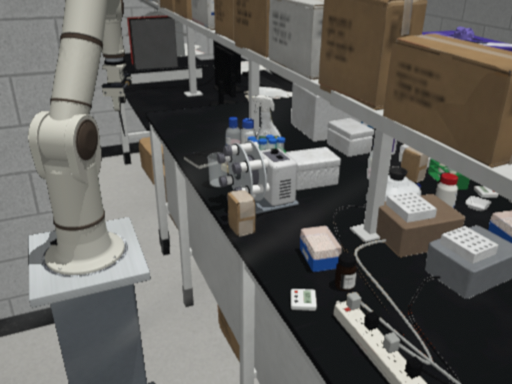

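View pics/top0.png

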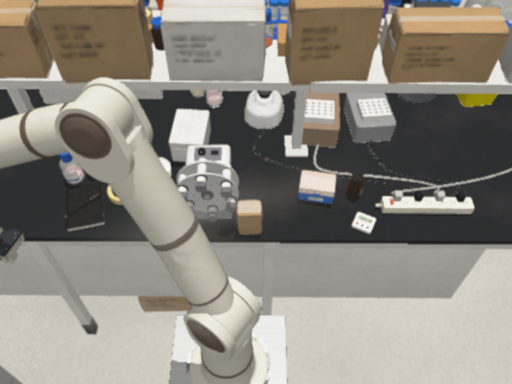

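View pics/wrist0.png

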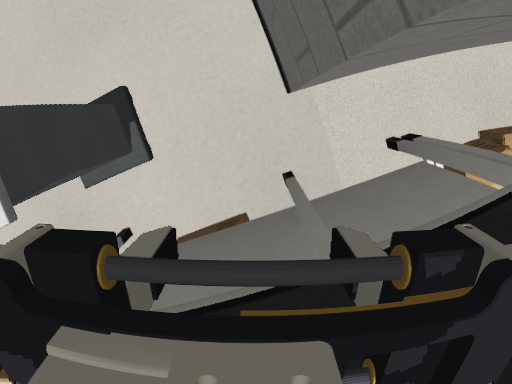

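```bash
cat > h.py <<'E'
import numpy as np, cv2
from scipy.spatial.transform import Rotation as R
from bench import manip, effector, viewer
def cam(n):
    c=viewer.get_calibration(n); f=192/np.tan(np.radians(c['vfov'])/2)
    return c,f,R.from_quat(c['attitude']).as_matrix()
def ray(n,u,v,C=None):
    c,f,M=C or cam(n); x=np.array([(u-c['cx']),(v-c['cy'])])
    if n=='wrist':
        r=np.hypot(*x); t=r/f; d=np.r_[np.sin(t)*x/max(r,1e-9),np.cos(t)]
    else: d=np.r_[x/f,1]
    return c['eye'],M@d/np.linalg.norm(d)
def onz(n,u,v,z,C=None):
    e,d=ray(n,u,v,C); return e+d*(z-e[2])/d[2]
def onx(n,u,v,x,C=None):
    e,d=ray(n,u,v,C); return e+d*(x-e[0])/d[0]
def proj(n,p,C=None):
    c,f,M=C or cam(n); p=M.T@(np.asarray(p)-c['eye'])
    if n=='wrist':
        r=np.hypot(p[0],p[1]); t=np.arctan2(r,p[2]); q=p[:2]/max(r,1e-9)*t*f
    else: q=p[:2]/p[2]*f
    return q+[c['cx'],c['cy']]
def crop(src,dst,x0,y0,x1,y1,k):
    im=cv2.imread(src)[y0:y1,x0:x1]; cv2.imwrite(dst,cv2.resize(im,None,fx=k,fy=k,interpolation=cv2.INTER_CUBIC))
E
python3 -c "
from h import *
crop('pics/side0.png','pics/s1.png',170,110,310,245,5)
crop('pics/top0.png','pics/t1.png',150,130,290,250,5)"
```

```text
(no output)
```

View pics/s1.png

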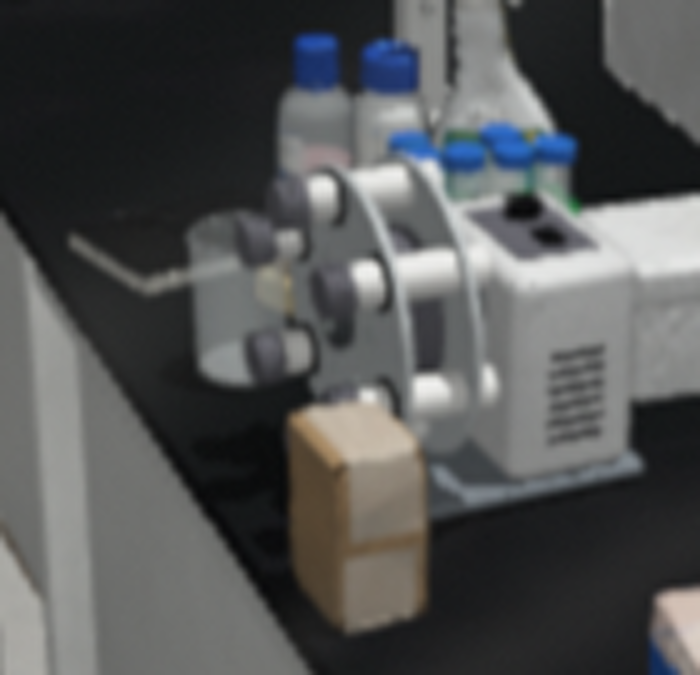

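View pics/t1.png

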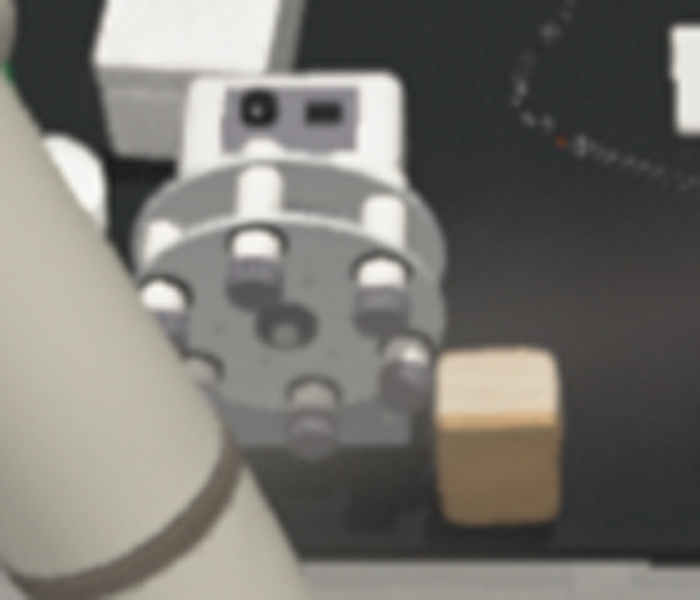

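```bash
cat > fit.py <<'E'
from h import *
from scipy.optimize import least_squares
T=cam('top');S=cam('side')
def tp(u,v): return 150+u/5,130+v/5
def sp(u,v): return 170+u/5,110+v/5
for p in [(437,354),(558,350),(560,420),(439,418)]: print('carton top',onz('top',*tp(*p),0.118,T))
for p in [(440,518),(556,522)]: print('carton bottom',onz('top',*tp(*p),0.0,T))
for p in [(290,415),(350,475),(425,450),(375,405)]: print('carton top side',onz('side',*sp(*p),0.118,S))
for p in [(350,632),(425,610)]: print('carton bot side',onz('side',*sp(*p),0,S))
obs=[('t',0,256,282),('t',1,382,303),('t',2,405,372),('t',3,312,430),('t',5,166,312),('s',0,290,200),('s',1,335,292),('s',5,257,240),('s',4,266,356)]
def pts(x,k):
    ox,oy,yaw,q=x; a=q+k*np.pi/3
    l=np.array([0,-.08*np.sin(a),.125+.08*np.cos(a)])
    return R.from_euler('z',yaw).apply(l)+[ox,oy,0]
def res(x):
    r=[]
    for c,k,u,v in obs:
        p=pts(x,k)
        r+=list(proj('top',p,T)-tp(u,v)) if c=='t' else list(proj('side',p,S)-sp(u,v))
    return r
s=least_squares(res,[.45,0.05,0,0],loss='soft_l1'); print(s.x,np.round(s.fun,1))
x=s.x
for n,l in [('houseRF',[.12,-.072,.166]),('houseLF',[.12,.072,.166]),('houseRB',[.212,-.072,.166])]:
    p=R.from_euler('z',x[2]).apply(l)+[x[0],x[1],0]
    a=proj('top',p,T);b=proj('side',p,S); print(n,(a-[150,130])*5,(b-[170,110])*5)
E
python3 fit.py
```

```text
carton top [ 0.47688556 -0.01465339  0.118     ]
carton top [ 0.4807638  -0.09084369  0.118     ]
carton top [ 0.42711551 -0.09202235  0.118     ]
carton top [ 0.42790361 -0.0172941   0.118     ]
carton bottom [ 0.43015057 -0.01513079  0.        ]
carton bottom [ 0.42774914 -0.09118632  0.        ]
carton top side [ 0.42416187 -0.02434315  0.118     ]
carton top side [ 0.43057708 -0.1080555   0.118     ]
carton top side [ 0.48237235 -0.09612377  0.118     ]
carton top side [ 0.47654904 -0.03119899  0.118     ]
carton bot side [ 0.43631797 -0.09088693  0.        ]
carton bot side [ 0.48790817 -0.08493987  0.        ]
[ 0.46933067  0.07985189  0.03661222 -0.14870639] [-0.  -0.7  0.   0.5  0.2  1.7  0.1 -0.5 -1.1  3.7  0.4  0.8  0.6 -0.3
  0.1  0.1  0.2 -0.2]
houseRF [398.40613857 165.13052001] [519.26564499 277.1169809 ]
houseLF [173.58905567 169.53905531] [423.73318779 197.88320596]
houseRB [398.62134353  60.04000351] [646.33222808 253.61220743]
```

```bash
python3 - <<'E'
from h import *
c,f,M=cam('wrist'); Rt=R.from_quat(manip.current_tcp_rot())
print('cam off tool',Rt.inv().apply(c['eye']-manip.current_tool_pos()),'fwd tool',Rt.inv().apply(M[:,2]),'right',Rt.inv().apply(M[:,0]))
np.set_printoptions(precision=2,suppress=True)
for o in ([1,0,0,0],[0,1,0,0],[.7071,.7071,0,0]):
  for p in ([.217,.613,.4],[.455,-.07,.3],[.455,-.07,.07],[.455,-.19,.07],[.455,-.19,.3],[.40,.3,.40],[.47,.08,.35]):
    print(o,p,manip.solve_ik(p,o))
for a in (-60,-45,-30,0,30,45,60):
  o=(R.from_euler('x',a,degrees=True)*R.from_quat([.7071,.7071,0,0])).as_quat()
  for r in (.08-.015,.16):
    # tilt +a about x moves top to -y
    p=[.47,.08-np.sin(np.radians(-a))*0,0]; 
    d=R.from_euler('x',a,degrees=True).apply([0,0,1]); p=np.array([.47,.08,.125])+d*r
    print(a,p,manip.solve_ik(p,o))
E
```

```text
cam off tool [-0.00090774 -0.07436089 -0.15884543] fwd tool [3.10604053e-04 2.72861299e-01 9.62053333e-01] right [ 9.99999720e-01  5.69624361e-04 -4.84414318e-04]
[1, 0, 0, 0] [0.217, 0.613, 0.4] [-1.13  0.38 -0.2   1.31  0.07  1.46 -1.33]
[1, 0, 0, 0] [0.455, -0.07, 0.3] [-0.09  0.05  0.19  1.93 -0.01  1.16  0.11]
[1, 0, 0, 0] [0.455, -0.07, 0.07] [-0.04  0.38  0.16  2.15 -0.1   0.62  0.19]
[1, 0, 0, 0] [0.455, -0.19, 0.07] [-0.05  0.46  0.47  2.08 -0.33  0.67  0.64]
[1, 0, 0, 0] [0.455, -0.19, 0.3] [-0.07  0.12  0.45  1.87 -0.06  1.17  0.4 ]
[1, 0, 0, 0] [0.4, 0.3, 0.4] [-0.55  0.08 -0.16  1.68  0.01  1.39 -0.71]
[1, 0, 0, 0] [0.47, 0.08, 0.35] [-0.26  0.05  0.04  1.82 -0.    1.27 -0.22]
[0, 1, 0, 0] [0.217, 0.613, 0.4] [-0.72  0.48 -0.85  1.3   0.36  1.51  1.61]
[0, 1, 0, 0] [0.455, -0.07, 0.3] None
[0, 1, 0, 0] [0.455, -0.07, 0.07] [-0.88  0.92  1.35  2.17 -1.09  1.07 -2.05]
[0, 1, 0, 0] [0.455, -0.19, 0.07] [-0.6   0.98  1.35  2.1  -1.12  1.12 -1.82]
[0, 1, 0, 0] [0.455, -0.19, 0.3] [-0.79  0.33  1.38  1.88 -0.35  1.21 -2.43]
[0, 1, 0, 0] [0.4, 0.3, 0.4] [-0.11  0.11 -0.63  1.67
[... 868 characters left out ...]
0.19 0.24] [-0.57  0.59 -0.32  1.63  0.63  1.64  0.48]
-30 [0.47 0.11 0.18] [-0.35  0.43 -0.32  1.88  0.57  1.26  0.61]
-30 [0.47 0.16 0.26] [-0.39  0.38 -0.36  1.74  0.51  1.45  0.65]
0 [0.47 0.08 0.19] [-0.05  0.21 -0.19  2.02  0.05  0.92  1.3 ]
0 [0.47 0.08 0.29] [-0.08  0.1  -0.15  1.91  0.02  1.13  1.33]
30 [0.47 0.05 0.18] [-0.1   0.32  0.38  2.05 -0.72  1.07  2.29]
30 [0.47 0.   0.26] [-0.24  0.26  0.65  1.95 -0.66  1.29  2.27]
45 [0.47 0.03 0.17] [ 0.27  0.47  0.14  2.01 -0.84  1.21  2.52]
45 [ 0.47 -0.03  0.24] [ 0.13  0.44  0.47  1.91 -0.82  1.46  2.55]
60 [0.47 0.02 0.16] [ 1.29  1.03 -1.09  1.91 -0.13  1.02  1.97]
60 [ 0.47 -0.06  0.21] [ 1.37  0.97 -1.09  1.79 -0.14  1.23  1.99]
```

```bash
python3 - <<'E'
from h import *
np.set_printoptions(precision=3,suppress=True)
manip.servo_line([.217,.613,.40],vel=.3)
manip.servo_line([.42,.25,.42],ori=[1,0,0,0],vel=.4)
manip.servo_line([.44,-.10,.33],ori=[1,0,0,0],vel=.3)
print(manip.current_clock(),manip.current_tool_pos(),manip.current_q())
c=viewer.get_calibration('wrist'); print(c)
for n in ['wrist','top','side']: cv2.imwrite(f'pics/{n}2.png',viewer.get_image(n)[:,:,::-1])
crop('pics/wrist2.png','pics/w2z.png',0,0,512,384,1.5)
E
```

```text
3.6167 [ 0.44  -0.099  0.33 ] [-0.144  0.005  0.308  1.909 -0.002  1.228  0.167]
{'vfov': 65.70646984690485, 'cx': 253.58034996089435, 'cy': 196.0596563957038, 'eye': array([ 0.439, -0.026,  0.489]), 'attitude': array([0.991, 0.001, 0.   , 0.137])}
```

View pics/w2z.png

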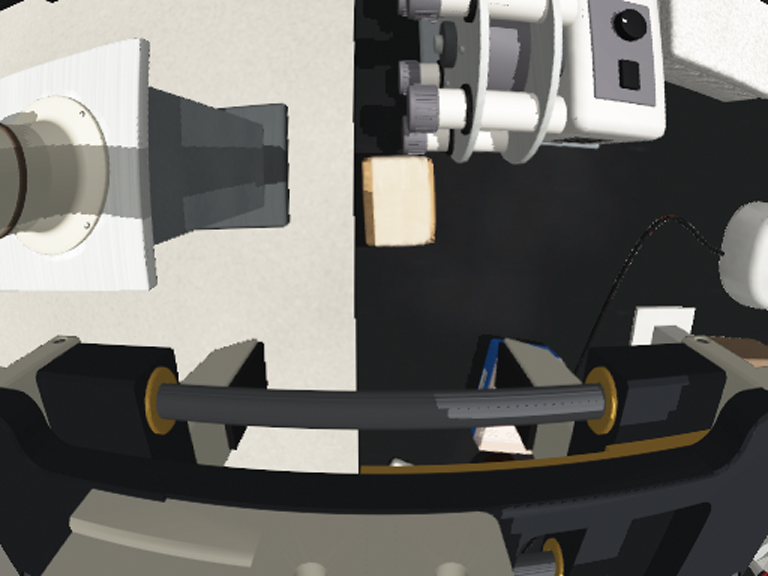

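```bash
python3 - <<'E'
from h import *
crop('pics/wrist2.png','pics/w2c.png',225,80,310,175,8)
C=cam('wrist')
for p in [(363,157),(433,156),(435,243),(367,246)]: print(onz('wrist',p[0]/1.5,p[1]/1.5,.118,C))
print('edge',onz('wrist',357/1.5,200,0,C),onz('wrist',357/1.5,140/1.5,0,C))
E
```

```text
[ 0.42496141 -0.01400261  0.118     ]
[ 0.48252429 -0.01258856  0.118     ]
[ 0.48552684 -0.08582465  0.118     ]
[ 0.4280793  -0.08869728  0.118     ]
edge [ 0.41284305 -0.17123277  0.        ] [0.41405664 0.00852173 0.        ]
```

View pics/w2c.png

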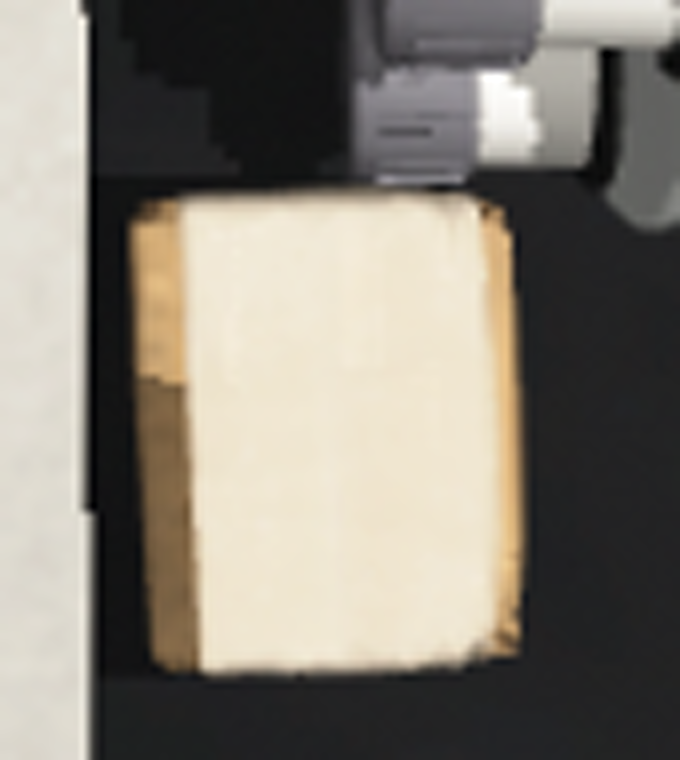

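```bash
python3 - <<'E'
from h import *
np.set_printoptions(precision=3,suppress=True)
o=(R.from_euler('z',.04)*R.from_quat([1,0,0,0])).as_quat()
manip.servo_line([.457,-.069,.18],ori=o,vel=.25)
manip.servo_line([.457,-.069,.080],vel=.12)
print(manip.current_force(),manip.current_tool_pos())
effector.close(f_grip=25)
print(manip.current_finger_gap(),manip.current_force(),manip.current_clock())
for n in ['wrist','side']: cv2.imwrite(f'pics/{n}3.png',viewer.get_image(n)[:,:,::-1])
cv2.imwrite('pics/both3.png',np.hstack([cv2.imread('pics/wrist3.png')[:,80:460],cv2.imread('pics/side3.png')[:,100:480]]))
E
```

```text
[ 0.153 -0.562  0.417] [ 0.458 -0.069  0.081]
0.06321834017126751 [-0.081  0.619  2.449] 6.0833
```

View pics/both3.png

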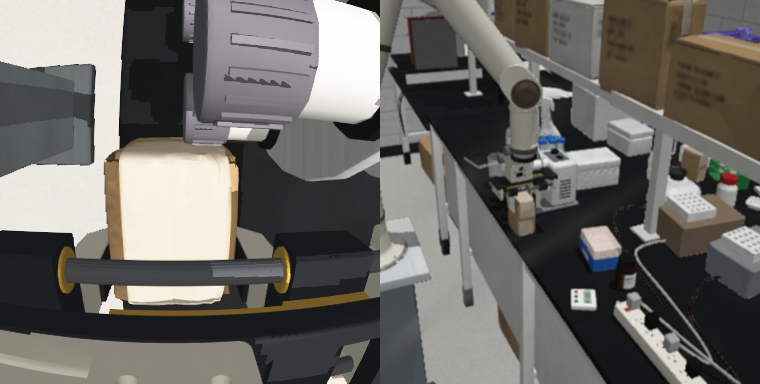

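```bash
python3 - <<'E'
from h import *
np.set_printoptions(precision=3,suppress=True)
p=manip.current_tool_pos()
manip.servo_line(p+[.002,-.035,.004],vel=.08)
print(manip.current_finger_gap(),manip.current_force())
manip.servo_line(p+[.008,-.07,.04],vel=.15)
manip.servo_line(p+[.008,-.130,.025],vel=.15)
print(manip.current_force())
manip.servo_line(p+[.008,-.130,.002],vel=.06)
manip.servo_line(p+[.008,-.130,-.0005],vel=.03)
print(manip.current_force(),manip.current_tool_pos())
effector.open_jaws()
manip.servo_line(p+[.008,-.130,.14],vel=.2)
print(manip.current_clock(),manip.current_tool_pos())
for n in ['wrist','side','top']: cv2.imwrite(f'pics/{n}4.png',viewer.get_image(n)[:,:,::-1])
a=[cv2.imread('pics/%s4.png'%n) for n in ('wrist','top')]
cv2.imwrite('pics/both4.png',np.hstack([a[0][:,110:490],a[1][:,100:480]]))
E
```

```text
0.06338884237610917 [-0.075  1.035 -4.331]
[ 0.098  1.189 -4.171]
[-0.161  1.028 -0.305] [ 0.466 -0.199  0.08 ]
10.125 [ 0.464 -0.199  0.219]
```

View pics/both4.png

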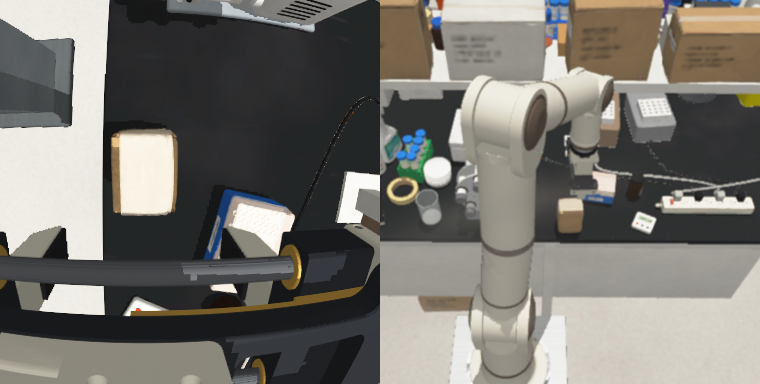

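View pics/side4.png

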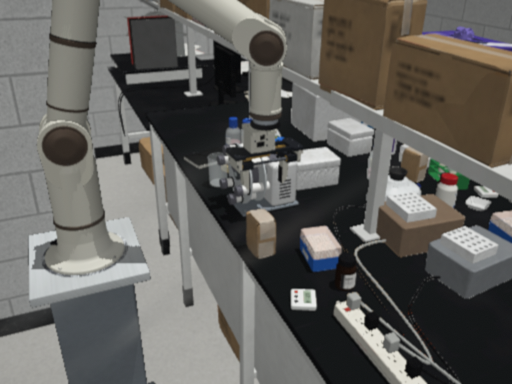

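```bash
cat >> h.py <<'E'
def otool(tilt_x=0,tilt_y=0,yaw=0):
    return (R.from_euler('z',yaw)*R.from_euler('y',-tilt_y)*R.from_euler('x',tilt_x)*R.from_quat([.70710678,.70710678,0,0])).as_quat()
OBS=([.36,.08,.30],otool(0,np.radians(45)))
E
python3 - <<'E'
from h import *
np.set_printoptions(precision=3,suppress=True)
for t in (30,45): 
  for p in ([.36,.08,.30],[.34,.08,.32],[.38,.08,.30]): print(t,p,manip.solve_ik(p,otool(0,np.radians(t))))
manip.servo_line([.44,-.16,.36],vel=.35)
print(manip.current_q())
manip.move_pose(*OBS)
print(manip.current_clock(),manip.current_tool_pos())
cv2.imwrite('pics/w5.png',viewer.get_image('wrist')[:,:,::-1]); cv2.imwrite('pics/s5.png',viewer.get_image('side')[:,:,::-1])
crop('pics/w5.png','pics/w5z.png',0,0,512,384,1.5)
E
```

```text
30 [0.36, 0.08, 0.3] None
30 [0.34, 0.08, 0.32] None
30 [0.38, 0.08, 0.3] None
45 [0.36, 0.08, 0.3] None
45 [0.34, 0.08, 0.32] None
45 [0.38, 0.08, 0.3] None
[-0.004  0.021  0.302  1.827 -0.007  1.294  0.34 ]Traceback (most recent call last):
  File "<stdin>", line 7, in <module>
bench.PlanningError: the arm cannot take that pose within its joint ranges
```

```bash

python3 - <<'E'
from h import *
for x in (.30,.36,.40,.44,.47):
  for z in (.28,.33,.38,.43):
    print(x,z,[t for t in (-40,-30,-20,-10,0,10,15,20,30,40,50) if manip.solve_ik([x,.08,z],otool(0,np.radians(t))) is not None])
E
```

```text
0.3 0.28 [-40, -30, -20, -10, 0]
0.3 0.33 [-40, -30, -20, -10, 0]
0.3 0.38 [-40, -30, -20, -10]
0.3 0.43 [-40, -30, -20, -10]
0.36 0.28 [-40, -30, -20, -10, 0, 10, 15]
0.36 0.33 [-40, -30, -20, -10, 0, 10]
0.36 0.38 [-40, -30, -20, -10, 0]
0.36 0.43 [-40, -30, -20, -10, 0]
0.4 0.28 [-40, -30, -20, -10, 0, 10, 15, 20]
0.4 0.33 [-40, -30, -20, -10, 0, 10, 15]
0.4 0.38 [-40, -30, -20, -10, 0, 10, 15]
0.4 0.43 [-30, -20, -10, 0, 10, 15]
0.44 0.28 [-40, -30, -20, -10, 0, 10, 15, 20, 30]
0.44 0.33 [-40, -30, -20, -10, 0, 10, 15, 20]
0.44 0.38 [-40, -30, -20, -10, 0, 10, 15, 20]
0.44 0.43 [-30, -20, -10, 0, 10, 15, 20]
0.47 0.28 [-40, -30, -20, -10, 0, 10, 15, 20, 30]
0.47 0.33 [-40, -30, -20, -10, 0, 10, 15, 20, 30]
0.47 0.38 [-40, -30, -20, -10, 0, 10, 15, 20, 30]
0.47 0.43 [-30, -20, -10, 0, 10, 15, 20]
```

```bash
sed -i '/^OBS/d' h.py; echo "OBS=([.385,.08,.30],otool(0,np.radians(15)))" >> h.py
python3 - <<'E'
from h import *
np.set_printoptions(precision=3,suppress=True)
print(manip.solve_ik(*OBS))
manip.move_pose(*OBS)
print(manip.current_clock(),manip.current_tool_pos())
cv2.imwrite('pics/w5.png',viewer.get_image('wrist')[:,:,::-1]); cv2.imwrite('pics/s5.png',viewer.get_image('side')[:,:,::-1])
crop('pics/w5.png','pics/w5z.png',130,100,390,290,3)
crop('pics/s5.png','pics/s5z.png',170,110,310,245,4)
E
```

```text
[-0.365 -0.267  0.006  2.237  0.116  0.929  1.154]
11.8417 [0.385 0.079 0.3  ]
```

View pics/w5z.png

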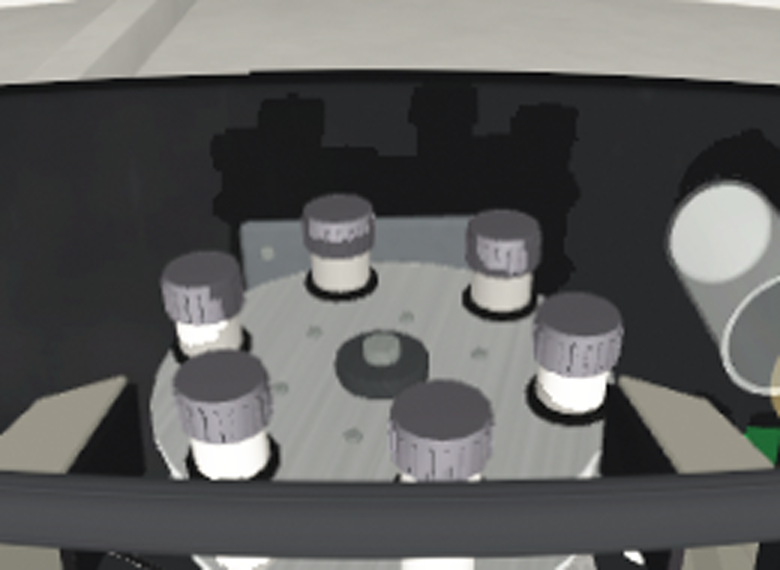

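View pics/s5z.png

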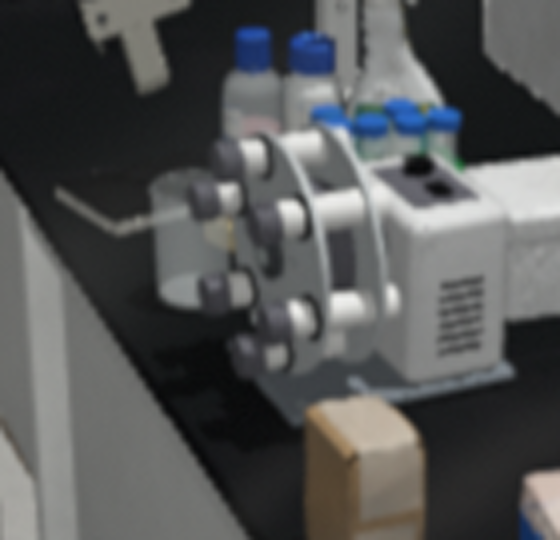

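```bash
cat >> h.py <<'E'
from scipy.optimize import least_squares
def cp(x,k,dx=0.,r=.08):
    ox,oy,yaw,q=x; a=q+k*np.pi/3
    return R.from_euler('z',yaw).apply([dx,-r*np.sin(a),.125+r*np.cos(a)])+[ox,oy,0]
def fitq(uv,ks,C,x0,full=False,dx=-.01):
    x0=np.array(x0,float)
    def f(v):
        x=v if full else np.r_[x0[:3],v]
        return np.concatenate([proj('wrist',cp(x,k,dx),C)-p for k,p in zip(ks,uv)])
    s=least_squares(f,x0 if full else x0[3:],loss='soft_l1'); return s.x,s.fun
E
python3 - <<'E'
from h import *
np.set_printoptions(precision=4,suppress=True)
C=cam('wrist')
uv=np.array([(441,411),(222,381),(203,273),(340,212),(503,229),(580,323)])/3+[130,100]
ks=[0,1,2,3,4,5]
x,r=fitq(uv,ks,C,[.469,.08,.036,-.15],True); print(x,np.degrees(x[3]),np.round(r,2))
print('hub',(proj('wrist',R.from_euler('z',x[2]).apply([.016,0,.125])+[x[0],x[1],0],C)-[130,100])*3)
for yaw in (.03,.036,.04):
    pass
E
```

```text
[ 0.4709  0.0827  0.023  -0.244 ] -13.977533320226703 [ 0.19  1.13  0.   -0.51  0.09 -0.03 -0.19  0.2   0.41  0.27 -0.54 -1.12]
hub [382.5734 347.8571]
```

```bash
cat >> h.py <<'E'
X0=[.4708,.0822,.027]
RG=.083-.0188
def gp(a,r=RG,dx=0.):
    a=np.radians(a)
    p=R.from_euler('z',X0[2]).apply([dx,-r*np.sin(a),.125+r*np.cos(a)])+[X0[0],X0[1],0]
    return p,otool(a,0,X0[2])
def grip(a,f=8,hi=.17):
    manip.move_pose(*gp(a,hi)); p,o=gp(a); manip.servo_line(p,ori=o,vel=.12); effector.close(f_grip=f)
    print('gap',manip.current_finger_gap(),'F',manip.current_force(),'t',manip.current_clock())
def arc(a0,a1,v=.05):
    n=max(1,int(np.ceil(abs(a1-a0)/15)))
    for a in np.linspace(a0,a1,n+1)[1:]:
        p,o=gp(a); manip.servo_line(p,ori=o,vel=v)
    print('F',manip.current_force(),'t',manip.current_clock())
def release(a):
    effector.open_jaws(); p,o=gp(a,.15); manip.servo_line(p,ori=o,vel=.2)
def look(n):
    cv2.imwrite(f'pics/{n}.png',viewer.get_image('wrist')[:,:,::-1]); crop(f'pics/{n}.png',f'pics/{n}z.png',130,100,390,290,3)
E
python3 - <<'E'
from h import *
np.set_printoptions(precision=3,suppress=True)
grip(-14)
print(manip.current_q())
try:
    for a in (0,15,30,38,46):
        arc(manip_a if 'manip_a' in dir() else -14,a); manip_a=a
        print(a,manip.current_q(),manip.current_wrist_torque())
except manip.PlanningError as e: print(e,manip_a)
look('w6'); cv2.imwrite('pics/s6.png',viewer.get_image('side')[:,:,::-1]);crop('pics/s6.png','pics/s6z.png',170,90,310,225,4)
E
```

```text
gap 0.03339587409568308 F [0.248 0.983 0.57 ] t 14.5
[-0.337  0.273 -0.11   1.971  0.298  1.02   0.982]
F [ 0.411 -2.362  1.494] t 14.9667
0 [-0.13   0.212 -0.111  2.017  0.033  0.914  1.338] [-0.588  0.032  0.019]
F [-0.279 -1.681  1.596] t 15.475
15 [ 0.098  0.227 -0.11   2.037 -0.299  0.906  1.778] [-0.846 -0.051 -0.069]
F [ 1.059 -2.151  0.157] t 15.9583
30 [ 0.31   0.323 -0.115  2.026 -0.566  1.002  2.159] [-1.174 -0.012 -0.054]
F [ 0.224 -3.001  0.341] t 16.2833
38 [ 0.407  0.401 -0.121  2.008 -0.664  1.077  2.314] [-1.33   0.056  0.057]
F [-0.297 -2.951  1.265] t 16.6083
46 [ 0.493  0.493 -0.13   1.982 -0.734  1.159  2.44 ] [-1.44   0.063  0.122]
```

View pics/w6.png

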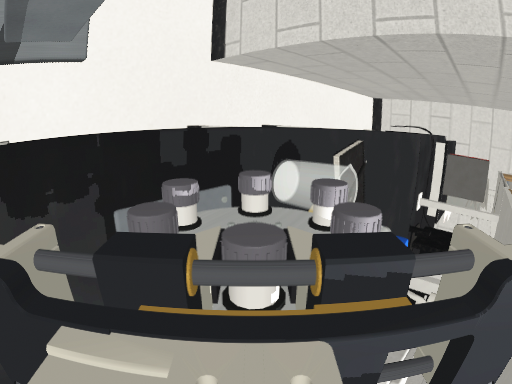

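View pics/s6z.png

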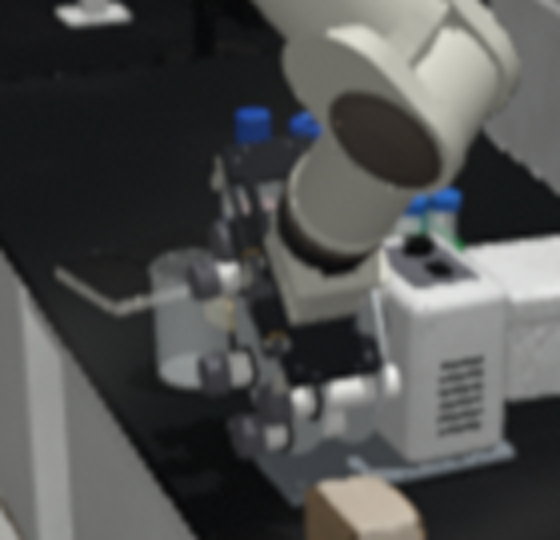

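```bash

python3 - <<'E'
from h import *
release(46); print(manip.current_clock())
look('w7a')
manip.move_pose(*OBS); print(manip.current_clock()); look('w7b')
manip.sleep(.8); look('w7c'); print(manip.current_clock())
d=cv2.absdiff(cv2.imread('pics/w7b.png'),cv2.imread('pics/w7c.png')); print(d.max(),(d.max(2)>20).sum())
E
```

```text
18.3333
19.375
20.275
233 7383
```

View pics/w7a.png

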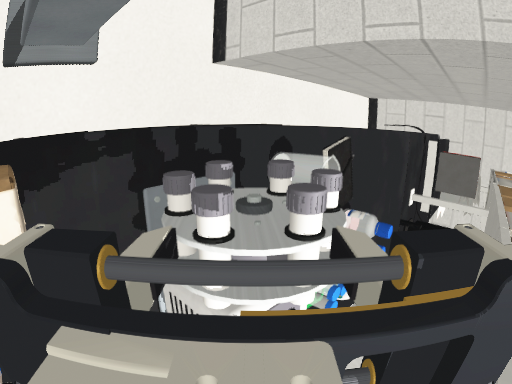

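View pics/w7bz.png

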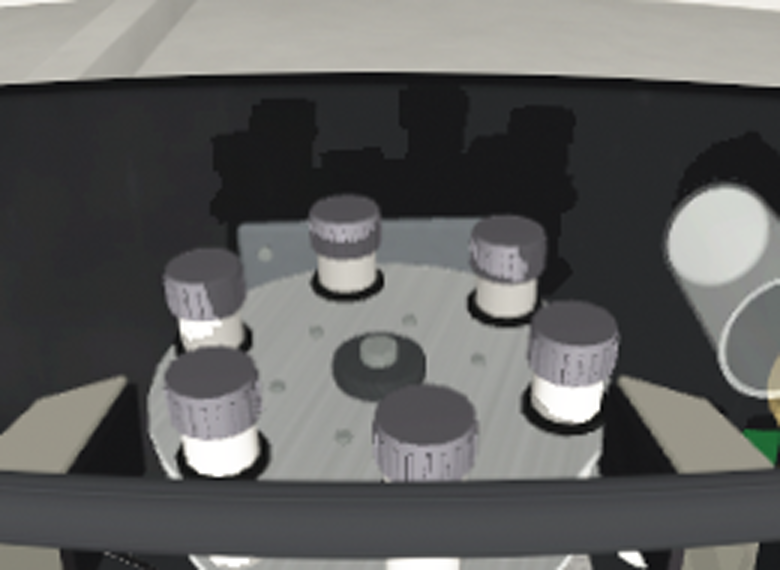

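View pics/w7cz.png

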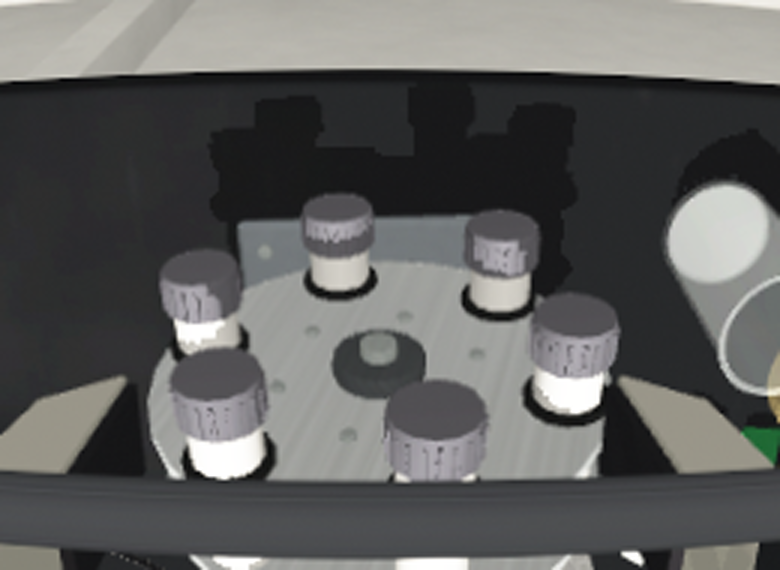

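```bash

python3 - <<'E'
from h import *
manip.sleep(.3); look('w7d'); print(manip.current_clock())
d=cv2.absdiff(cv2.imread('pics/w7d.png'),cv2.imread('pics/w7c.png')); print(d.max(),(d.max(2)>20).sum())
C=cam('wrist')
uv=np.array([(436,408),(218,379),(202,273),(338,211),(501,229),(577,322)])/3+[130,100]
for nm,X in (('full',True),('q',False)):
    x,r=fitq(uv,range(6),C,X0+[-.2],X); print(x,np.degrees(x[-1]),np.round(r,1))
uv=np.array([(441,411),(222,381),(203,273),(340,212),(503,229),(580,323)])/3+[130,100]
x,r=fitq(uv,range(6),C,X0+[-.2]); print(np.degrees(x[-1]))
E
```

```text
20.625
215 557
[ 0.46978816  0.08286954  0.02980904 -0.23817681] -13.646525746111623 [ 0.2  1.9  0.  -0.2 -0.3 -0.3  0.   0.3  0.5  0.  -0.5 -1. ]
[-0.23948866] -13.721689424206279 [-0.3  2.7 -0.5  0.5 -0.8  0.2 -0.5  0.9 -0.   0.7 -1.1 -0.1]
-14.015599624612786
```

View pics/w7dz.png

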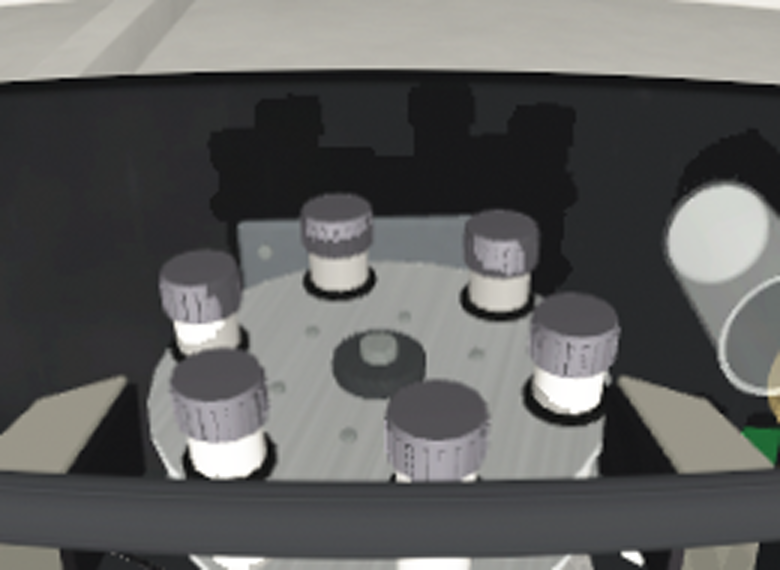

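```bash

python3 - <<'E'
from h import *
C=cam('wrist')
print('beaker bottom',onz('wrist',130+720/3,100+232/3,0,C))
im=cv2.imread('pics/w7d.png'); cv2.imwrite('pics/bk.png',cv2.resize(im[140:270,330:460],None,fx=4,fy=4))
print('top', onz('top',148,207,.05), )
cv2.imwrite('pics/t8.png',viewer.get_image('top')[:,:,::-1])
crop('pics/t8.png','pics/t8z.png',100,120,260,240,4)
np.set_printoptions(precision=2,suppress=True)
for a in (46,-40,-50,-60,-70): print(a,manip.solve_ik(*gp(a)))
E
```

```text
beaker bottom [0.49396359 0.28078336 0.        ]
top [0.49864884 0.2808786  0.05      ]
46 [ 0.21  0.5   0.22  1.99 -0.86  1.26  2.56]
-40 [ 0.03  0.78 -1.02  1.81  0.96  1.69  0.24]
-50 [-0.09  0.91 -0.99  1.74  1.03  1.87  0.15]
-60 [-0.22  1.   -0.89  1.68  1.05  1.99  0.11]
-70 [-0.86  0.91  0.01  1.63  0.69  1.68  0.41]
```

View pics/bk.png

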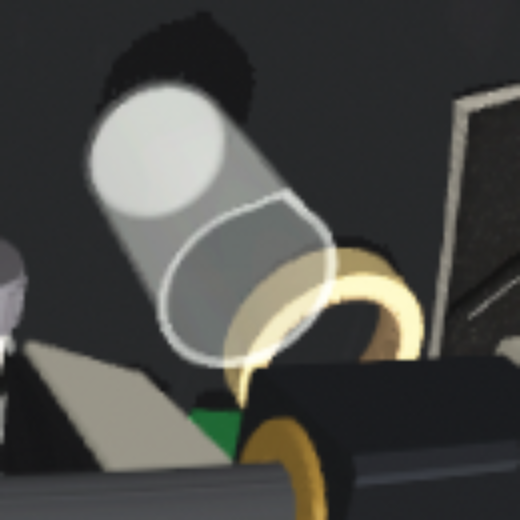

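View pics/t8z.png

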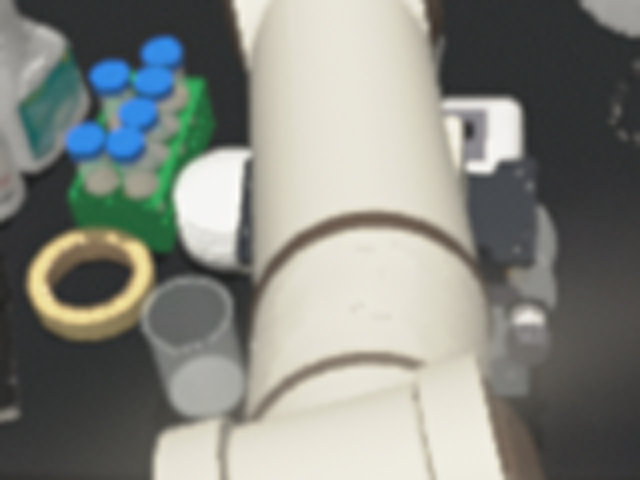

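```bash

python3 - <<'E'
from h import *
np.set_printoptions(precision=2,suppress=True)
manip.move_pose(*gp(0,.17))
for a,r in ((23,.165),(46,.15)):
    p,o=gp(a,r); manip.servo_line(p,ori=o,vel=.12)
print(manip.current_q(),manip.current_clock())
p,o=gp(46); manip.servo_line(p,vel=.12); effector.close(f_grip=8)
print(manip.current_finger_gap(),manip.current_force(),manip.current_clock())
a0=46
try:
    for a in (31,16,0,-15,-30,-40,-50):
        arc(a0,a,.06); a0=a
except manip.PlanningError as e: print(e)
print(a0,manip.current_q()); look('w8')
cv2.imwrite('pics/s8.png',viewer.get_image('side')[:,:,::-1])
E
```

```text
[ 0.74  0.46 -0.32  1.87 -0.59  1.29  2.33] 22.6
0.03379915926265925 [ 0.69 -0.03  0.12] 24.4083
F [1.36 0.78 4.42] t 24.8417
F [0.93 1.14 3.72] t 25.3167
F [0.31 2.19 3.04] t 25.9917
F [-0.13  2.84  1.22] t 26.475
F [-0.59  1.91  0.15] t 26.9083
F [-0.75  2.95 -0.27] t 27.2417
F [-2.04  1.4  -0.8 ] t 27.575
-50 [-0.6   0.66 -0.23  1.76  0.7   1.51  0.44]
```

View pics/w8.png

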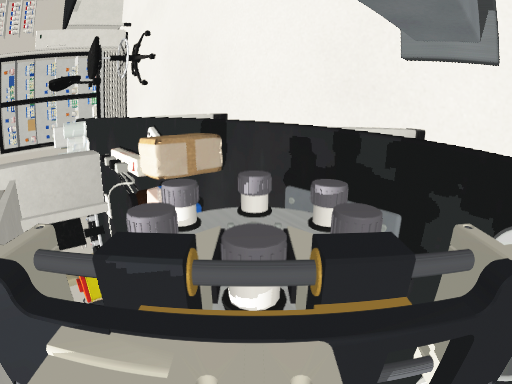

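```bash

python3 - <<'E'
from h import *
effector.open_jaws(); print(manip.current_clock()); look('w9o')
p,o=gp(-50,.15); manip.servo_line(p,vel=.2); print(manip.current_clock()); look('w9a')
manip.move_pose(*OBS); print(manip.current_clock()); look('w9b')
manip.sleep(.5); look('w9c'); print(manip.current_clock())
d=cv2.absdiff(cv2.imread('pics/w9b.png'),cv2.imread('pics/w9c.png')); print(d.max(),(d.max(2)>20).sum())
cv2.imwrite('pics/w9oa.png',np.hstack([cv2.imread('pics/w9o.png')[:,80:440],cv2.imread('pics/w9a.png')[:,80:440]]))
E
```

```text
28.7167
29.3417
30.425
31.025
174 1561
```

View pics/w9oa.png

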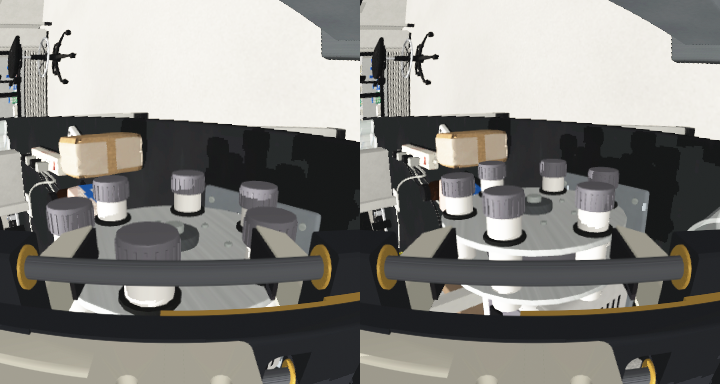

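View pics/w9cz.png

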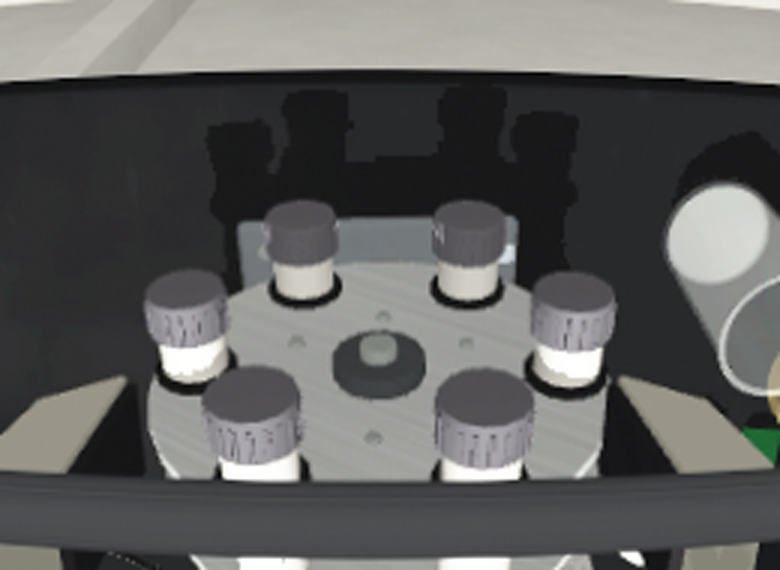

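```bash

python3 - <<'E'
from h import *
manip.sleep(.3); look('w9d'); print(manip.current_clock())
d=cv2.absdiff(cv2.imread('pics/w9d.png'),cv2.imread('pics/w9c.png')); print(d.max(),(d.max(2)>20).sum())
E
```

```text
31.375
203 1804
```

View pics/w9dz.png

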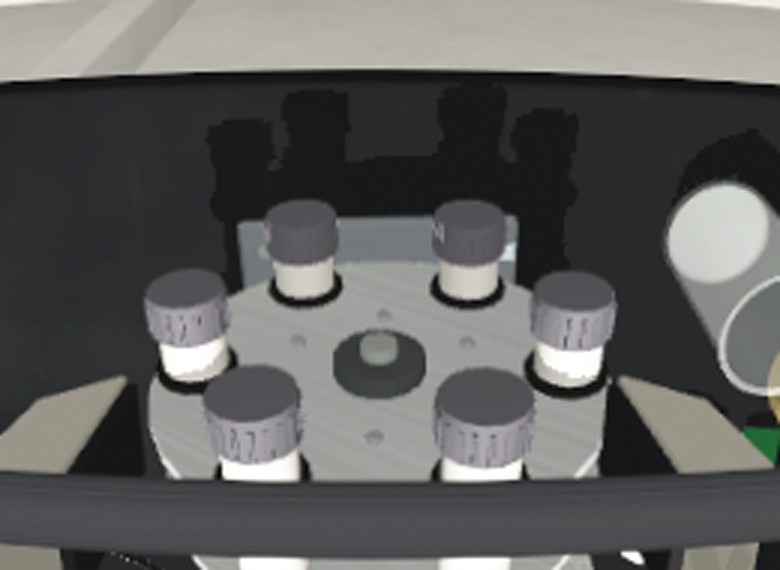

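View pics/w9bz.png

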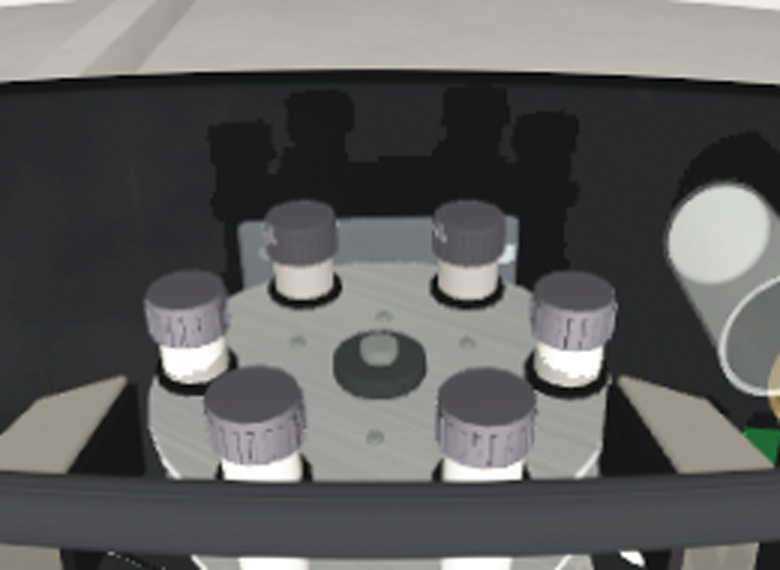

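```bash

python3 - <<'E'
from h import *
C=cam('wrist')
# caps order: k=1 (right image, +y upper), 2 (left upper), 3, 4, 5, 0 
uv=np.array([(485,398),(252,396),(187,297),(302,219),(468,219),(573,296)])/3+[130,100]
ks=[1,2,3,4,5,0]
for full in (True,False):
    x,r=fitq(uv,ks,C,X0+[-1.5],full); print(x,np.degrees(x[-1]),np.round(r,1))
uv0=np.array([(436,408),(218,379),(202,273),(338,211),(501,229),(577,322)])/3+[130,100]
# joint fit of geometry
def f(v):
    return np.concatenate([proj('wrist',cp(np.r_[v[:3],v[3]],k,-.01),C)-p for k,p in zip(range(6),uv0)]+[proj('wrist',cp(np.r_[v[:3],v[4]],k,-.01),C)-p for k,p in zip(ks,uv)])
s=least_squares(f,X0+[-.24,-1.55],loss='soft_l1'); print(s.x,np.degrees(s.x[3:]),np.degrees(s.x[3:].mean()))
E
```

```text
[ 0.46993545  0.08250437  0.03305185 -1.51471708] -86.78689575713635 [-0.1  0.8  0.1  0.8 -0.3 -0.9 -0.4  0.   0.4 -0.2  0.2 -0.5]
[-1.51759551] -86.95181754238192 [-0.2  1.5  0.1  1.4 -0.5 -0.5 -0.7  0.5  0.1  0.4 -0.1  0.3]
[ 0.46988212  0.08266019  0.03110142 -0.23817895 -1.51462992] [-13.64664862 -86.78190169] -50.214275158131706
```

```bash
sed -i 's/^X0=.*/X0=[.4700,.0826,.031]/' h.py
python3 - <<'E'
from h import *
np.set_printoptions(precision=3,suppress=True)
grip(-26.8,f=20)
arc(-26.8,9.8,.05)
manip.sleep(.4)
print(manip.current_tool_pos(),gp(9.8)[0],manip.current_force(),manip.current_q(),manip.current_finger_gap())
look('w10'); cv2.imwrite('pics/s10.png',viewer.get_image('side')[:,:,::-1]);crop('pics/s10.png','pics/s10z.png',170,90,310,225,4)
crop('pics/w10.png','pics/w10z.png',130,110,390,300,3)
C=cam('wrist'); x=X0+[np.radians(-50.2)]
print([np.round((proj('wrist',cp(x,k,-.01),C)-[130,110])*3) for k in range(6)])
E
```

```text
gap 0.0333978125587348 F [ 0.03  -0.862  0.88 ] t 34.1
F [ 0.413 -2.476  4.318] t 35.375
[0.471 0.072 0.188] [0.47  0.072 0.188] [ 2.482 -2.66  -0.934] [ 0.447  0.256 -0.597  2.022 -0.034  0.888  1.491] 0.03342200763844789
[array([678., 311.]), array([372., 389.]), array([ 65., 311.]), array([148., 226.]), array([371., 198.]), array([595., 226.])]
```

View pics/w10z.png

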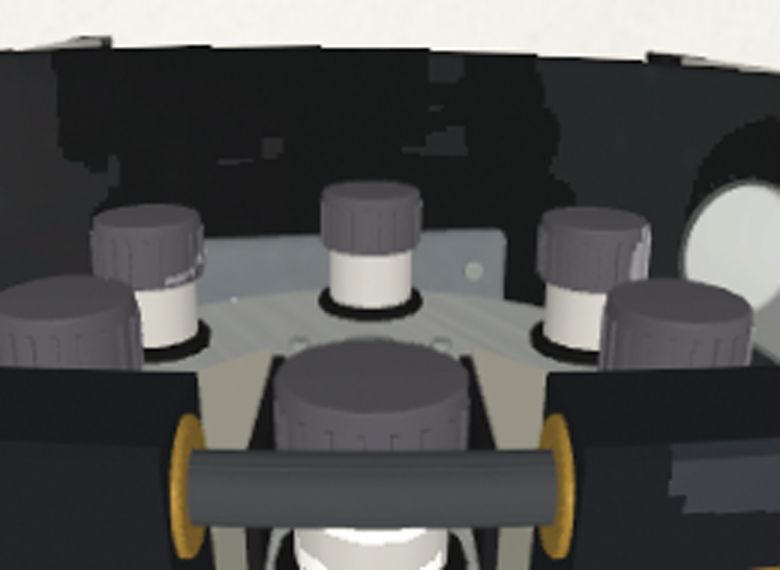

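View pics/s10.png

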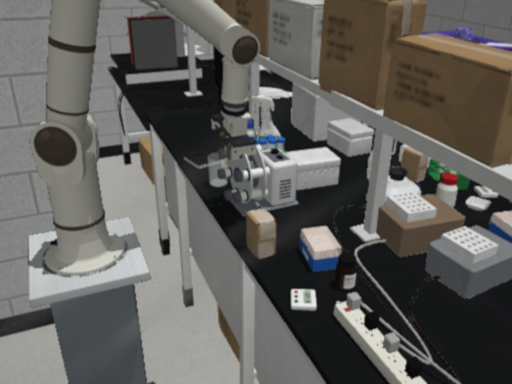

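```bash
python3 -c "
from h import *
print(manip.current_clock(),manip.current_joint_velocities().round(3)); manip.hand_in()"
```

```text
35.875 [ 0.005 -0.001 -0.001  0.    -0.004 -0.001  0.001]
the job is handed in; nothing more can be done
```

The carton is off the drum, and I handed the job in at 35.9 s with a cap gripped and the drum held at about -50°, where I measured its heavy side to be straight down.

- **Carton:** it stands upright on the free worktop at about (0.465, -0.18), roughly 26 cm from the drum's axis. The wrist, top and side pictures all show it standing.
- **Finding the heavy side:** from one side the drum rolled back and stopped at -13.7°, about where it had already come to rest (-14.0°) once the carton was gone. From the other side it stopped at -86.8°. The midpoint is -50.2°, with about 36.6° of lag each way, which is inside the stated 20 to 45°.
- **Final hold:** I gripped one cap with 20 N and turned the drum until that cap was 9.8° right of the top. In the last wrist picture the caps match the predicted sideways positions to within 1 pixel. Up and down they match to within about 4 pixels, most of which looks like a constant offset. The arm was still, with about 4 N at the wrist.

- **Disagreement in readings:** the first coarse picture put the drum at about -8.5° before the carton was moved; I did not recheck it. The result does not depend on it.
- **Not checked:** the roll from the second side was short, about 23°, and I measured it only once. I did not confirm the heavy side by force.

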